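Hang up the hold-down and show the notched glass slide over the light pad

ROBOT

A 6-joint arm with a two-finger parallel gripper is mounted at the origin on a cart in front of the work surface, level with it; the furniture and walls round the work are solid. World frame = base frame: x ahead of the robot, y to its left, z up, the work surface at z = 0. Lengths are in mm, angles in rad, forces in N, time in s.
With the tool pointing down it reaches from about 350 to 975 mm from the base axis. Payload 7.1 kg.
Tool frame: the origin (TCP) lies midway between the tips of the shut fingers; the grasp point (between the pads) lies ctrl.grip_point_offset behind it (ctrl.grip_point_offset is the distance from the TCP to the grasp point, in mm); z points along the fingers, y is the line along which they close (so a half turn about z gives the same grasp; the last joint's range is limited). The gripper opens to 88 mm and grips with 3 to 60 N. Pads are 20 mm wide; open, the fingers measure 115 mm over their backs; the gripper's body (75 mm by 178 mm) begins 61 mm behind the grasp point.
Start: joints at [1.316, 0.423, 1.63, -0, 1.089, -0.019], TCP at [145.982, 607.696, 222.675] pointing down, gripper open.
Joint ranges: [-3, 3], [-0.9, 2.11], [0.09, 2.58], [-1.31, 4.45], [0.11, 2.69], [-2.54, 2.54]. Speed limits (rad/s): [2.39, 2.39, 3.01, 3.14, 3.14, 3.14].

INTERFACE

Orientations are given as a rotation vector (axis times angle).
In Python, from workcell import ctrl, get_image, close_job, finder gives the robot as it stands.
- The arm moves only by the tool servo_tool, never from a script. Its argument "deltas" is a list of rows, each a list of 2 entries, a list of its own where there are three numbers: the shift along the tool's x, y, z in mm, then the turn, a rotation vector about the tool's x, y, z in rad. A call has 1 to 5 rows; each row is the pose to reach, as a shift and turn from the pose commanded when the call began, along the tool's axes at that moment; what a row does not reach only later rows make up. A row lasts 1/12 s, in which the tool goes at most 41.7 mm and 7.16 degrees, less where a joint would pass 70% of its speed; a pose out of reach is approached as far as the arm can. A call with a gripper value outside its range is refused whole. "grip" is the closure, from -1 (fully open) to 1 (shut), so that 0 is half open, set as the call begins (left out, the last holds). The fingers move at their own pace and stop on an object; the grip force is fixed at half the most. Time passes only in rows, so rows that repeat a pose let the fingers close. It gives the time, the measured TCP pose, the force, the opening and the grip force at its end, in the units of the state.
- ctrl.get_obs(): the state, without advancing time (a new reading comes with each control period).
- get_image(name): name is "side" or "top" or "wrist"; returns a dict with "frame" (384x512x3 uint8, blue, green, red), "depth" (384x512 float32, mm along the optical axis (not along the pixel's ray), 0 where there is no reading), "K" (3x3 intrinsics, pixels), "pose" (4x4, takes a point from camera to world coordinates). Camera axes: x right, y down, z forward; pixel columns grow to the right and rows downward; lengths in mm; the calibration is good to about 2 mm. A picture is of the moment at which its call begins.
- close_job(): hands the job in; it is judged then, once.
Trained networks look in a picture, given as the dict that the camera call returned (one of the last four; its "shot" number tells which), for a name from the list of things; names that differ only in an ending like _2 or _b are one class to them, and where a whole thing is asked for, a point or a joint stands for the part that bears it (a point fixed in the world has none). Each returns a list of dicts, best first, with "score" (0 to 1); they miss things now and then, are a little off and sometimes report something else, mostly with a low value. They report only what shows in the picture. A call takes as long as a camera call. They do not tell look-alikes from the thing itself.
- finder.search_frame(query, picture): "rect" ([centre column, centre row, width, height] as shares, 0 to 1, of the picture: columns of its width, rows of its height, round what is visible of it).
- finder.silhouettes(query, picture): "mask" (384x512 bool, what is visible of it) and "rect" ([centre column, centre row, width, height] as shares, 0 to 1, of the picture: columns of its width, rows of its height, round what is visible of it).
The state is a dict: "t": time; "qpos": joint angles; "qvel": joint speeds; "joint_torque": joint torques, N m; "ee_pos": TCP position; "orientation": TCP orientation; "ft_force": force on the tool from outside, world axes, zero at the start; "moment": the same for the moment, N m; "width": finger opening in mm; "grasp_force": force on a finger pad.
Only numpy, scipy, OpenCV 4.12 (cv2) and the standard library are available. Lean on these libraries where they do the work, as an engineer would, in place of code of your own. Each camera call takes 0.05 s, during which the arm holds its last target. There are 200 camera calls.

TASK

Lift the orange hold-down off the glass slide by its block, hang it by its wire eye on the hook of the stand and let it hang free. Then pick up the glass slide by its long edges and finish still holding it, level, label up and still, about 5 cm above the light pad and lined up with it: the frosted end (the one with the small corner notch) over the bright round window, the clear end over the dark half. Do not drop or tip over the slide, and leave the flux tin, the red suction cup and the yellow screwdriver where they are.

Things in the scene. Friction and masses are not known exactly. Their poses are not given: they have to be found in the camera images.
- slide_center (a point): Centre of the glass slide, a rigid plate 90 x 36 x 5 mm, 40 g, at mid-thickness. Own +x runs along the 90 mm length to the frosted end, +z is out of the label face (up at the start). The last 27 mm at +x are frosted white with a 7 x 7 mm notch in the +x +y corner and a paper label with a blue bar on the upper face; the rest is clear greenish glass.
- slide_label (a point): Point on the slide's centre line in the frosted end, 31.5 mm from the slide's centre, mid-thickness; axes as slide_center.
- slide_clear (a point): Point on the slide's centre line in the clear end, 31.5 mm from the slide's centre, mid-thickness; axes as slide_center.
- slide: The glass slide; origin at the centre of its underside, axes as slide_center. It starts label up, pointing in any direction, flat on the rest, underside 28 mm above the bench, with the hold-down lying on it.
- rest: Fixed narrow metal block that carries the slide, 28 mm high, 56 mm along the slide (own x) and 20 mm wide, on a foot plate 64 x 34 x 5 mm; the slide's two long edges overhang the block by about 8 mm each. Origin at the centre of its underside.
- holddown_block (a point): Centre of the lifting block of the orange hold-down: 30 mm along the hold-down's own x, 18 mm wide along y (grip across this), standing on the middle of the bar and reaching 33 mm above the bar's underside. This point is 19 mm above the underside, close to the centre of mass. z up.
- holddown_eye (a point): Centre of the hold-down's round steel wire eye, beyond the bar's +x end: 60 mm along +x from the block, 3.5 mm above the bar's underside. Clear hole 24 mm across, wire 7 mm thick, eye 38 mm over all. Axes as holddown_block.
- holddown: The orange hold-down, 70 g: a flat bar 90 x 22 x 6 mm with block and eye; origin on the underside below the block, axes as holddown_block. It starts flat across the slide, roughly at right angles to it, underside 33 mm above the bench.
- hook_tip (a point): Top of the upturned tip of the hook, 195 mm above the bench; axes of the stand. The 6 mm wire runs straight down 25 mm from here, then bends into the arm to the post. Put the eye over the tip from above with the hold-down flat, from any side but the post's, and let go with the eye 20 mm below the tip: it slides down and swings to hang.
- hook_seat (a point): Where the eye hangs: the low part of the hook's arm, 164 mm above the bench, 16 mm from the tip towards the post; axes of the stand.
- stand: Fixed hook stand: foot 90 x 90 x 10 mm, upright post 12 mm thick and 178 mm high, the hook's arm reaching from the post's top 60 mm along the stand's -x (roughly towards the robot). Origin on the bench, 40 mm from the tip (seen from above) and 20 mm from the post.
- pad_window (a point): Centre of the bright round window (32 mm across) on top of the light pad, 14 mm above the bench, 31.5 mm from the pad's middle; axes of the pad.
- pad_dark (a point): Point on top of the pad's dark half, 31.5 mm from the pad's middle on the side away from the window; axes of the pad.
- pad: The light pad, a fixed flat black slab 130 x 70 x 14 mm with a grey top; own +x runs along its length from the dark half (small green lamp at its end) to the window half, z up. Origin at the centre of its underside.
- flux_tin: Small round flux tin with a tan lid, 44 x 45 x 22 mm, loose bystander; origin at the centre of its underside.
- suction_cup: Red suction cup with a ring, 53 x 53 x 46 mm, loose bystander; origin at the centre of its underside.
- driver_yellow: Yellow screwdriver, 147 mm long (own y), 16 mm thick, loose bystander; origin under its middle.
There are look-alikes about, which are no part of the job. There is more than one size of the slide; the job needs the largest.

How it is judged (in metres and radians):
On the way:
1. the hold-down hangs by its eye on the hook, let go, while the slide is still on its rest (distance between holddown_eye and hook_seat below 0.035 m and angle between holddown_block's own x axis and vertical below 0.7 rad and contact force between holddown and the fingers below 0.05 N and height (world z) of holddown_block above 0.06 m and distance of slide_center from where it was at the start of the episode below 0.04 m), for 0.2 s.
At the end, for the whole second after the job is handed in: The hold-down hangs still and untouched from the hook by its eye. The slide is held still in the fingers, label up and level within 10 degrees, 20 to 80 mm above the light pad; its label point is within 15 mm, seen from above, of the window centre and its clear point of the dark-half point (distance between holddown_eye and hook_seat below 0.035 m and angle between holddown_block's own x axis and vertical below 0.7 rad and contact force between holddown and the fingers below 0.05 N and height (world z) of holddown_block above 0.06 m and linear speed of holddown below 0.15 m/s and horizontal distance between slide_label and pad_window below 0.015 m and horizontal distance between slide_clear and pad_dark below 0.015 m and angle between slide_center's own z axis and vertical below 0.17 rad and z of slide_center in the frame of pad_window between 0.02 and 0.08 m and contact force between slide and the fingers above 0.5 N and contact force between slide and pad below 0.05 N and linear speed of slide below 0.03 m/s); the arm keeps its last pose, push and grip.
It fails at once if the slide is dropped or knocked onto the bench (height (world z) of slide_center below 0.018 m).
It fails at once if the slide is tipped by more than 60 degrees (angle between slide_center's own z axis and vertical above 1.05 rad).
It fails at once if the flux tin is moved by more than 3 cm (distance of flux_tin from where it was at the start of the episode above 0.03 m).
It fails at once if the suction cup is moved by more than 3 cm (distance of suction_cup from where it was at the start of the episode above 0.03 m).
It fails at once if the yellow screwdriver is moved by more than 3 cm (distance of driver_yellow from where it was at the start of the episode above 0.03 m).
It also fails if it takes over 58 s, if anything falls off the work surface, if the arm or the gripper's body presses on something with over 40 N, if the wrist force passes 120 N, or if a joint passes its speed limit or range.

## Working session

There is one attempt and no reset: what is moved stays moved. The work goes in short steps, Python scripts to look and compute and a tool call to move; the robot and the scene stay as the last step left them, time stands still between calls to the robot, and variables do not carry over. Pictures are saved under pics/ and viewed, at most 13 in all, crops included, and the job is handed in when it is done.

Besides the shell and the picture viewer there is one more tool, called after "Call:" in YAML: its name, and indented under it one key for each argument. servo_tool: Moves the arm, as the interface text tells. Its arguments: {"type":"object","properties":{"deltas":{"type":"array","items":{"type":"array"}},"grip":{"type":"number"}},"required":["deltas"]}

```bash
ls; mkdir -p pics
cat > h.py <<'E'
import numpy as np, cv2
from scipy.spatial.transform import Rotation as R
from workcell import ctrl, get_image, close_job, finder
def world(im, uv, depth=None):
    uv=np.atleast_2d(uv).astype(float); K=im["K"]; P=im["pose"]
    if depth is None: depth=im["depth"][uv[:,1].astype(int),uv[:,0].astype(int)]
    c=np.c_[(uv[:,0]-K[0,2])/K[0,0],(uv[:,1]-K[1,2])/K[1,1],np.ones(len(uv))]*np.reshape(depth,(-1,1))
    return c@P[:3,:3].T+P[:3,3]
def atz(im, uv, z):
    uv=np.atleast_2d(uv).astype(float); K=im["K"]; P=im["pose"]
    c=np.c_[(uv[:,0]-K[0,2])/K[0,0],(uv[:,1]-K[1,2])/K[1,1],np.ones(len(uv))]@P[:3,:3].T
    return P[:3,3]+c*((z-P[2,3])/c[:,2:3])
def cloud(im):
    v,u=np.mgrid[0:384,0:512]; return world(im,np.c_[u.ravel(),v.ravel()],im["depth"].ravel()).reshape(384,512,3)
E
python3 - <<'E'
from h import *
o=ctrl.get_obs(); print(o['t'],o['ee_pos'],o['orientation'],o['width'],ctrl.grip_point_offset)
t=get_image("top"); s=get_image("side")
np.savez('top.npz',**t)
cv2.imwrite('pics/top.png',cv2.resize(t["frame"],(800,600))); cv2.imwrite('pics/side.png',cv2.resize(s["frame"],(800,600)))
for im,n in((t,'top'),(s,'side')):
  print(n,im["pose"][:3,3])
  for q in("slide","holddown","stand","pad","rest","flux_tin","suction_cup","driver_yellow"):
    for d in finder.silhouettes(q,im)[:4]:
      r=np.array(d["rect"]);m=d["mask"]; p=np.median(cloud(im)[m],0)
      print(q,round(d["score"],2),(r*[512,384,512,384]).round(),p.round())
E
```

```text
pics
0.0 [145.85515086 607.18063766 221.9209666 ] [-3.69487082e-01 -3.11961064e+00  2.34363878e-03] 88.06964276629691 18.700000000000003
top [ 434.58950365  -67.28148208 1283.06183481]
slide 0.72 [390. 228.  14.  21.] [ 346. -494.    4.]
slide 0.6 [359. 224.  13.  19.] [ 363. -387.    4.]
slide 0.58 [331. 206.  25.  19.] [ 428. -268.   32.]
holddown 0.72 [328. 203.  16.  28.] [ 431. -285.   40.]
stand 0.71 [137. 143.  37.  29.] [643. 339.  10.]
stand 0.63 [283. 203.   9.   9.] [ 436. -140.   21.]
pad 0.64 [278. 170.  18.  17.] [ 555. -115.    7.]
pad 0.56 [230. 192.  43.  37.] [475.  40.  13.]
suction_cup 0.73 [278. 169.  13.  17.] [ 557. -118.    7.]
suction_cup 0.27 [140. 145.  34.  29.] [643. 337.  10.]
driver_yellow 0.52 [169. 207.  23.   4.] [433. 248.  13.]
driver_yellow 0.34 [136. 144.  39.  27.] [643. 339.  10.]
side [  -90.26248789 -1247.89281945   948.28245276]
slide 0.66 [259. 299.  27.  13.] [ 361. -391.    3.]
slide 0.62 [272. 330.  25.   9.] [ 345. -495.    4.]
slide 0.56 [261. 263.  29.  17.] [ 428. -295.   32.]
slide 0.42 [267. 263.  28.  24.] [ 430. -290.   39.]
holddown 0.76 [266. 263.  28.  23.] [ 435. -289.   39.]
holddown 0.59 [243. 248.  10.  12.] [ 431. -150.   19.]
stand 0.61 [235. 153.  26.  51.] [648. 339.   9.]
stand 0.49 [268. 260.  24.  20.] [ 432. -290.   40.]
pad 0.82 [230. 214.  24.  23.] [469.  31.  12.]
rest 0.39 [264. 275.  19.   8.] [ 429. -303.    7.]
flux_tin 0.59 [246. 246.  10.  16.] [ 430. -150.   19.]
suction_cup 0.69 [273. 233.  10.   9.] [ 552. -127.    9.]
suction_cup 0.17 [244. 247.  11.  18.] [ 431. -150.   19.]
driver_yellow 0.52 [266. 262.  21.  21.] [ 429. -291.   40.]
driver_yellow 0.38 [196. 191.   7.   8.] [427. 238.  12.]
```

Run:
```python
from h import *
t=np.load('top.npz')
a=cv2.resize(t["frame"][130:245,250:410],(800,575),interpolation=cv2.INTER_CUBIC)
b=cv2.resize(t["frame"][120:235,110:270],(800,575),interpolation=cv2.INTER_CUBIC)
cv2.imwrite('pics/a.png',a);cv2.imwrite('pics/b.png',b)
```

```text
(no output)
```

View pics/a.png

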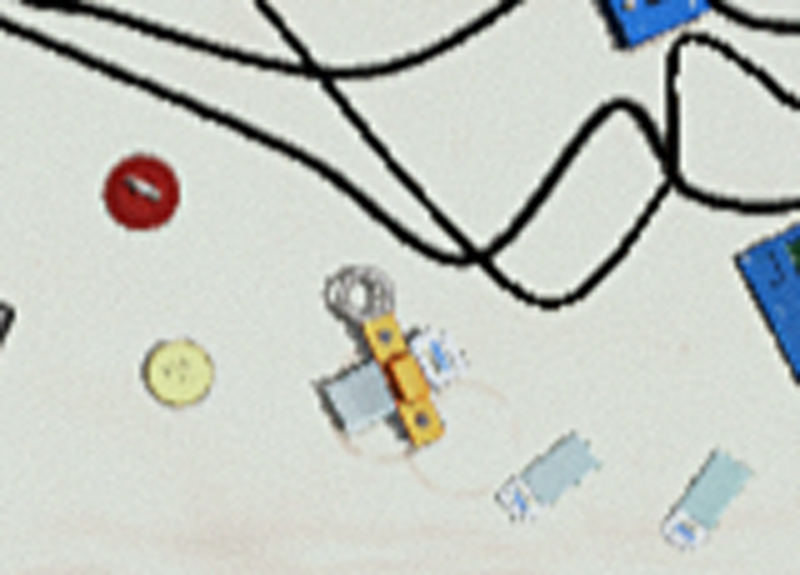

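View pics/b.png

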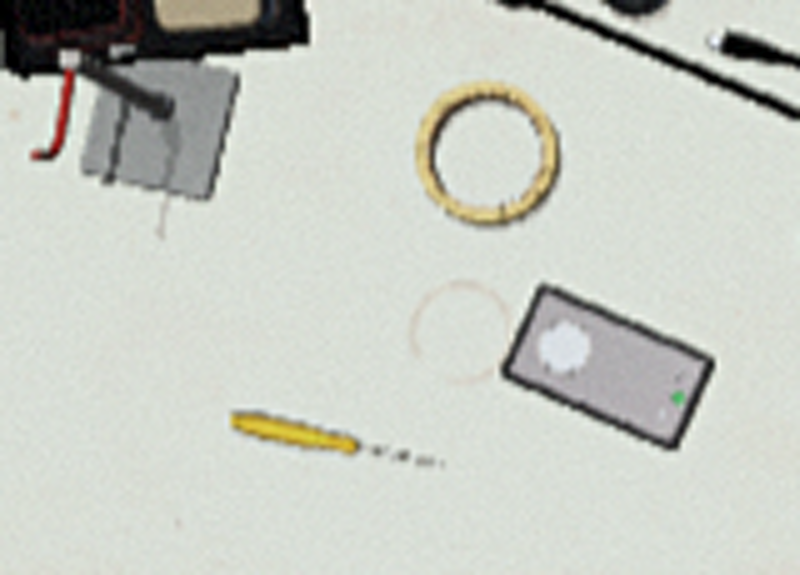

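```bash
cat >> h.py <<'E'
def plan(p,yaw,o=None):
    """delta from commanded/measured pose to TCP p (mm), tool down with tool y at world angle yaw (rad)"""
    o=o or ctrl.get_obs(); R0=R.from_rotvec(o['orientation'])
    best=None
    for k in(0,np.pi):
        y=np.array([np.cos(yaw+k),np.sin(yaw+k),0]);z=np.array([0,0,-1.]);x=np.cross(y,z)
        rv=(R0.inv()*R.from_matrix(np.c_[x,y,z])).as_rotvec()
        d=R0.inv().apply(np.array(p)-o['ee_pos'])
        print('shift',d.round(1),'turn',rv.round(3), 'steps',(np.linalg.norm(d)/41.7).round(1),(np.linalg.norm(rv)/.125).round(1))
E
python3 - <<'E'
from h import *
t=dict(np.load('top.npz'))
cA=lambda u,v:(250+u/5-.4,130+v/5-.4); cB=lambda u,v:(110+u/5-.4,120+v/5-.4)
for n,p,z in[('eye',cA(360,292),37),('block',cA(407,378),66),('end',cA(429,440),39),('slideL',cA(455,345),33),('slideC',cA(332,405),33),
 ('hooktip',cB(38,155),195),('posttop',cB(72,58),178),('postbase',cB(165,105),10),('footR',cB(238,72),10),('footBR',cB(212,198),10),('footBL',cB(83,170),10),
 ('win',cB(565,347),14),('lamp',cB(678,397),14),('pc1',cB(545,287),14),('pc2',cB(712,362),14),('pc3',cB(675,448),14),('pc4',cB(505,373),14),('cup',cA(142,190),20),('tin',cA(178,372),20)]:
  print(n,np.round(p,1),atz(t,p,z)[0].round(1))
plan([430,-285,250],0.35)
E
```

```text
eye [321.6 188. ] [ 487.5 -260.2   37. ]
block [331.  205.2] [ 430.8 -284.9   66. ]
end [335.4 217.6] [ 390.  -303.5   39. ]
slideL [340.6 198.6] [ 452.1 -322.8   33. ]
slideC [316.  210.6] [ 413.4 -241.2   33. ]
hooktip [117.2 150.6] [594.1 352.3 195. ]
posttop [124.  131.2] [653.6 339.3 178. ]
postbase [142.6 140.6] [654.4 338.   10. ]
footR [157.2 134. ] [676.4 288.7  10. ]
footBR [152.  159.2] [590.9 306.   10. ]
footBL [126.2 153.6] [610.7 393.2  10. ]
win [222.6 189. ] [488.1  67.9  14. ]
lamp [245.2 199. ] [453.9  -7.6  14. ]
pc1 [218.6 177. ] [528.5  81.1  14. ]
pc2 [252. 192.] [477.1 -30.5  14. ]
pc3 [244.6 209.2] [419.8  -5.3  14. ]
pc4 [210.6 194.2] [471.  108.2  14. ]
cup [278.  167.6] [ 557.7 -118.2   20. ]
tin [285.2 204. ] [ 436.  -140.9   20. ]
shift [-484.7 -801.7  -27.3] turn [ 0.    -0.     0.985] steps 22.5 7.9
shift [-484.7 -801.7  -27.3] turn [ 0.     0.    -2.157] steps 22.5 17.3
```

```bash
cat >> h.py <<'E'
def route(wps, o=None, vs=190, vr=.58):
    """wps: (x,y,z,yaw of tool y, unwrapped by caller). prints per-call end shift/turn (5 equal rows)"""
    o=o or ctrl.get_obs(); p=np.array(o['ee_pos']); M=R.from_rotvec(o['orientation']).as_matrix()
    fix=R.from_matrix(M); y0=np.arctan2(M[1,1],M[0,1]); print('start yaw',y0.round(3))
    for w in wps:
        q=np.array(w[:3]); dy=w[3]-y0; n=int(np.ceil(max(np.linalg.norm(q-p)/vs,abs(dy)/vr,1e-6)))
        p0=p.copy();yy=y0
        for k in range(1,n+1):
            t=p0+(q-p0)*k/n; yt=yy+dy*k/n
            y=np.array([np.cos(yt),np.sin(yt),0]);z=np.array([0,0,-1.]);T=R.from_matrix(np.c_[np.cross(y,z),y,z])
            s=fix.inv().apply(t-p).round(0); r=(fix.inv()*T).as_rotvec().round(3)
            print(s,r,'-> world',t.round(0)); p=p+fix.apply(s); fix=fix*R.from_rotvec(r)
        y0=w[3]
E
python3 -c "
from h import *
route([(480,200,250,0.1),(430,-285,250,-1.16)])"
```

```text
start yaw 1.335
[-140. -106.   -9.] [ 0.    -0.     0.412] -> world [257. 472. 232.]
[-171.  -41.   -9.] [ 0.    -0.     0.411] -> world [369. 336. 241.]
[-173.   30.   -9.] [ 0.    -0.     0.412] -> world [480. 200. 250.]
[-159.  -33.   -0.] [-0.   -0.    0.42] -> world [463.  38. 250.]
[-159.   35.   -0.] [-0.   -0.    0.42] -> world [ 447. -123.  250.]
[-130.   97.   -0.] [-0.   -0.    0.42] -> world [ 430. -285.  250.]
```

Call:
servo_tool:
  deltas:
    - [[-140,-106,-9],[0,0,0.412]]
    - [[-140,-106,-9],[0,0,0.412]]
    - [[-140,-106,-9],[0,0,0.412]]
    - [[-140,-106,-9],[0,0,0.412]]
    - [[-140,-106,-9],[0,0,0.412]]

```text
t: 1.32
ee_pos: [259.7, 468.0, 231.9]
orientation: [1.006, 2.975, -0.002]
ft_force: [0.5, 0.4, 0.4]
width: 87.8
grasp_force: 0.0
```

Call:
servo_tool:
  deltas:
    - [[-171,-41,-9],[0,0,0.411]]
    - [[-171,-41,-9],[0,0,0.411]]
    - [[-171,-41,-9],[0,0,0.411]]
    - [[-171,-41,-9],[0,0,0.411]]
    - [[-171,-41,-9],[0,0,0.411]]

```text
t: 1.73
ee_pos: [371.6, 332.9, 241.2]
orientation: [1.592, 2.707, 0.001]
ft_force: [-0.1, 0.3, 0.6]
width: 87.9
grasp_force: 0.0
```

Call:
servo_tool:
  deltas:
    - [[-173,30,-9],[0,0,0.412]]
    - [[-173,30,-9],[0,0,0.412]]
    - [[-173,30,-9],[0,0,0.412]]
    - [[-173,30,-9],[0,0,0.412]]
    - [[-173,30,-9],[0,0,0.412]]

```text
t: 2.15
ee_pos: [483.1, 197.1, 250.3]
orientation: [2.111, 2.324, 0.002]
ft_force: [0.1, -0.3, -0.1]
width: 87.8
grasp_force: 0.0
```

Call:
servo_tool:
  deltas:
    - [[-159,-33,0],[0,0,0.42]]
    - [[-159,-33,0],[0,0,0.42]]
    - [[-159,-33,0],[0,0,0.42]]
    - [[-159,-33,0],[0,0,0.42]]
    - [[-159,-33,0],[0,0,0.42]]

```text
t: 2.57
ee_pos: [461.9, 34.5, 249.6]
orientation: [2.551, 1.832, -0.002]
ft_force: [-0.1, 0.0, 0.2]
width: 87.9
grasp_force: 0.0
```

Call:
servo_tool:
  deltas:
    - [[-159,35,0],[0,0,0.42]]
    - [[-159,35,0],[0,0,0.42]]
    - [[-159,35,0],[0,0,0.42]]
    - [[-159,35,0],[0,0,0.42]]
    - [[-159,35,0],[0,0,0.42]]

```text
t: 2.98
ee_pos: [446.3, -127.5, 250.0]
orientation: [2.876, 1.26, 0.001]
ft_force: [-0.2, -0.6, -0.1]
width: 87.7
grasp_force: 0.0
```

Call:
servo_tool:
  deltas:
    - [[-130,97,0],[0,0,0.42]]
    - [[-130,97,0],[0,0,0.42]]
    - [[-130,97,0],[0,0,0.42]]
    - [[-130,97,0],[0,0,0.42]]
    - [[-130,97,0],[0,0,0.42]]

```text
t: 3.4
ee_pos: [431.0, -289.1, 250.0]
orientation: [3.074, 0.635, 0.002]
ft_force: [-0.6, -0.1, -0.0]
width: 88.2
grasp_force: 0.0
```

Run:
```python
from h import *
w=get_image("wrist"); np.savez('w1.npz',**{k:w[k] for k in("frame","depth","K","pose")})
print(w["pose"].round(2)); cv2.imwrite('pics/w1.png',cv2.resize(w["frame"],(800,600)))
C=cloud(w); d=w["depth"]; 
def rect(m,n):
    P=C[m][:,:2].astype(np.float32)
    if len(P)>20: print(n,len(P),cv2.minAreaRect(P))
z=C[...,2]; hsv=cv2.cvtColor(w["frame"],cv2.COLOR_BGR2HSV)
for q in("holddown","slide"):
  for s in finder.silhouettes(q,w)[:3]:
    m=s["mask"]&(d>0); print(q,s["score"],s["rect"],np.percentile(z[m],[5,50,95]).round(1)); rect(m,q)
roi=np.hypot(C[...,0]-431,C[...,1]+285)<90
rect((z>60)&(z<72)&roi,'blocktop'); rect((z>24)&(z<46)&roi,'all')
print(ctrl.get_obs()['qpos'])
```

```text
[[ 4.0000e-01 -8.8000e-01 -2.7000e-01  5.0397e+02]
 [-9.2000e-01 -3.8000e-01 -1.2000e-01 -2.5629e+02]
 [ 0.0000e+00  2.9000e-01 -9.6000e-01  4.1368e+02]
 [ 0.0000e+00  0.0000e+00  0.0000e+00  1.0000e+00]]
holddown 0.92 [0.496, 0.3797, 0.0596, 0.2672] [39.2 41.1 67.8]
holddown 1646 ((445.76898193359375, -279.8286437988281), (123.050537109375, 34.69276428222656), 23.372472763061523)
slide 0.94 [0.5805, 0.5845, 0.1074, 0.0716] [4.  5.3 6.6]
slide 832 ((361.534912109375, -389.72747802734375), (30.357385635375977, 69.21406555175781), 36.796329498291016)
slide 0.74 [0.4873, 0.4105, 0.1465, 0.0909] [32.9 34.5 35.8]
slide 1481 ((428.0313720703125, -284.4105224609375), (45.47915267944336, 100.0235595703125), 24.78297233581543)
slide 0.45 [0.7305, 0.6496, 0.0297, 0.0409] [3.1 5.3 6.5]
slide 92 ((411.87799072265625, -426.48089599609375), (210.45411682128906, 10.657157897949219), 64.39824676513672)
blocktop 384 ((430.6824951171875, -286.3752746582031), (30.202693939208984, 17.546030044555664), 22.96430778503418)
all 2729 ((444.38433837890625, -283.9400939941406), (95.26596069335938, 109.35630798339844), 78.03343963623047)
[-6.06435433e-01  2.29946014e-01  1.84400400e+00  7.74004222e-04
  1.06864683e+00  5.51832152e-01]
```

View pics/w1.png

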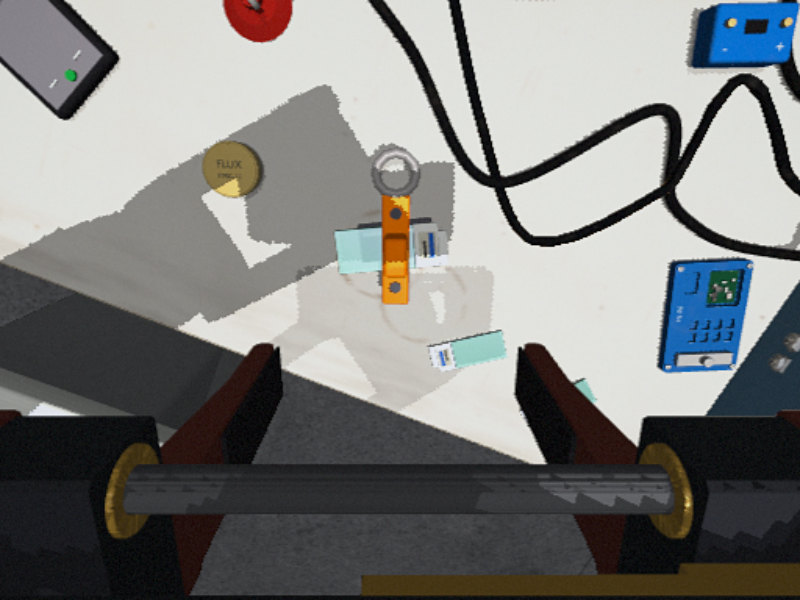

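```bash
python3 -c "
from h import *
print(ctrl.get_obs()['ee_pos'])
route([(430.7,-286.4,80,-1.168),(430.7,-286.4,43,-1.168)])"
```

```text
[ 430.45459013 -283.83647962  249.32526357]
start yaw -1.159
[ -1.   3. 169.] [-0.001 -0.     0.009] -> world [ 431. -286.   80.]
[ 0. -0. 37.] [-0. -0.  0.] -> world [ 431. -286.   43.]
```

Call:
servo_tool:
  deltas:
    - [[-1,3,169],[0,0,0.009]]
    - [[-1,3,169],[0,0,0.009]]
    - [[-1,3,169],[0,0,0.009]]
    - [[-1,3,169],[0,0,0.009]]
    - [[-1,3,169],[0,0,0.009]]

```text
t: 3.97
ee_pos: [426.7, -283.0, 74.1]
orientation: [-3.068, -0.63, 0.014]
ft_force: [0.0, 0.8, -0.3]
width: 87.9
grasp_force: 0.0
```

Call:
servo_tool:
  deltas:
    - [[0,0,15],[0,0,0]]
    - [[0,0,30],[0,0,0]]
    - [[0,0,37],[0,0,0]]
    - [[0,0,37],[0,0,0]]

```text
t: 4.3
ee_pos: [430.7, -286.9, 44.0]
orientation: [-3.077, -0.63, 0.001]
ft_force: [-0.6, 0.4, 0.1]
width: 87.5
grasp_force: 0.0
```

Call:
servo_tool:
  deltas:
    - [[0,0,0],[0,0,0]]
    - [[0,0,0],[0,0,0]]
    - [[0,0,0],[0,0,0]]
    - [[0,0,0],[0,0,0]]
    - [[0,0,0],[0,0,0]]
  grip: 1

```text
t: 4.72
ee_pos: [430.6, -288.3, 44.4]
orientation: [3.078, 0.627, 0.001]
ft_force: [-0.9, -0.5, -0.1]
width: 58.2
grasp_force: 0.0
```

Call:
servo_tool:
  deltas:
    - [[0,0,0],[0,0,0]]
    - [[0,0,0],[0,0,0]]
    - [[0,0,0],[0,0,0]]
    - [[0,0,0],[0,0,0]]
    - [[0,0,0],[0,0,0]]

```text
t: 5.13
ee_pos: [430.3, -288.1, 43.6]
orientation: [-3.078, -0.627, 0.0]
ft_force: [0.5, 0.8, -1.0]
width: 24.6
grasp_force: 0.0
```

Call:
servo_tool:
  deltas:
    - [[0,0,0],[0,0,0]]
    - [[0,0,0],[0,0,0]]
    - [[0,0,0],[0,0,0]]
    - [[0,0,0],[0,0,0]]

```text
t: 5.47
ee_pos: [430.3, -288.0, 43.6]
orientation: [-3.078, -0.627, 0.0]
ft_force: [-0.3, -0.9, 0.0]
width: 18.0
grasp_force: 30.0
```

Call:
servo_tool:
  deltas:
    - [[0,0,-5],[0,0,0]]
    - [[0,0,-20],[0,0,0]]
    - [[0,0,-40],[0,0,0]]
    - [[0,0,-60],[0,0,0]]
    - [[0,0,-60],[0,0,0]]

```text
t: 5.88
ee_pos: [432.2, -289.3, 107.0]
orientation: [3.074, 0.626, 0.006]
ft_force: [0.5, -0.8, 0.2]
width: 17.7
grasp_force: 30.0
```

Run:
```python
from h import *
w=get_image("wrist"); t=get_image("top"); o=ctrl.get_obs(); print(o['t'],o['ee_pos'],o['width'],o['qpos'])
a=cv2.resize(w["frame"][:, :],(512,384)); b=cv2.resize(t["frame"][180:240,300:380],(512,384)); cv2.imwrite('pics/c.png',np.hstack([a[:,60:450],b[:,:400]]))
C=cloud(t)
for q,im in(("holddown",w),("slide",t)):
  for s in finder.silhouettes(q,im)[:3]:
    m=s["mask"]&(im["depth"]>0); P=cloud(im)[m]; print(q,s["score"],cv2.minAreaRect(P[:,:2].astype(np.float32)),np.percentile(P[:,2],[5,50,95]).round(1))
a=-0.0
route([(430.7,-286.4,225,-1.168),(480,-120,225,-1.168),(480,100,225,-1.57),(500,340,225,-1.571)],vs=170)
```

```text
5.9833 [ 430.76165784 -288.30804339  104.30572431] 18.21015222224284 [-6.12779575e-01  4.45079584e-01  1.94312028e+00 -6.37543656e-06
  7.51549595e-01  5.56142315e-01]
holddown 0.77 ((414.5272216796875, -298.76959228515625), (198.95965576171875, 36.15664291381836), 25.08203887939453) [103.  104.8 131.3]
slide 0.57 ((350.1946716308594, -496.6396789550781), (25.967243194580078, 61.143184661865234), 49.77153778076172) [0.1 4.2 7.7]
start yaw -1.169
[   1.   -1. -122.] [-0.001  0.001 -0.001] -> world [ 431. -286.  225.]
[ 55. -67.   0.] [ 0. -0. -0.] -> world [ 455. -203.  225.]
[ 56. -67.   0.] [ 0. -0. -0.] -> world [ 480. -120.  225.]
[  43. -101.    0.] [-0.    -0.     0.201] -> world [480. -10. 225.]
[  22. -108.    0.] [-0.    -0.     0.201] -> world [480. 100. 225.]
[  10. -120.    0.] [-0. -0.  0.] -> world [490. 220. 225.]
[  10. -120.    0.] [-0.    -0.     0.001] -> world [500. 340. 225.]
```

View pics/c.png

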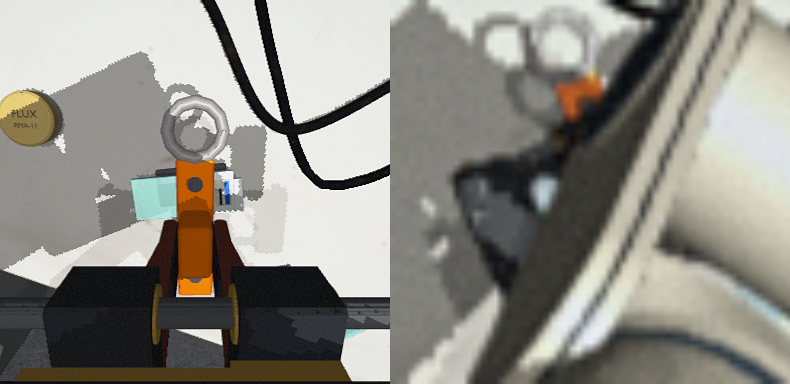

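Call:
servo_tool:
  deltas:
    - [[1,-1,-30],[0,0,0]]
    - [[1,-1,-60],[0,0,0]]
    - [[1,-1,-95],[0,0,0]]
    - [[1,-1,-122],[0,0,0]]
    - [[15,-18,-122],[0,0,0]]

```text
t: 6.5
ee_pos: [439.3, -269.0, 230.0]
orientation: [3.073, 0.622, 0.008]
ft_force: [0.7, 0.1, -0.9]
width: 17.2
grasp_force: 30.0
```

Call:
servo_tool:
  deltas:
    - [[20,-24,0],[0,0,0]]
    - [[40,-48,0],[0,0,0]]
    - [[60,-72,0],[0,0,0]]
    - [[80,-97,0],[0,0,0]]
    - [[97,-117,0],[0,0,0]]

```text
t: 6.92
ee_pos: [480.1, -118.0, 224.4]
orientation: [-3.077, -0.627, 0.003]
ft_force: [0.4, -0.5, -1.1]
width: 18.0
grasp_force: 30.0
```

Call:
servo_tool:
  deltas:
    - [[9,-20,0],[0,0,0.04]]
    - [[18,-40,0],[0,0,0.08]]
    - [[26,-60,0],[0,0,0.12]]
    - [[35,-80,0],[0,0,0.16]]
    - [[43,-101,0],[0,0,0.2]]

```text
t: 7.33
ee_pos: [480.1, -9.2, 224.4]
orientation: [-3.126, -0.313, 0.004]
ft_force: [0.1, -1.0, -1.6]
width: 17.9
grasp_force: 30.0
```

Call:
servo_tool:
  deltas:
    - [[5,-22,0],[0,0,0.04]]
    - [[9,-44,0],[0,0,0.08]]
    - [[13,-65,0],[0,0,0.12]]
    - [[18,-87,0],[0,0,0.16]]
    - [[22,-108,0],[0,0,0.202]]

```text
t: 7.75
ee_pos: [479.9, 101.0, 224.3]
orientation: [3.141, -0.003, -0.004]
ft_force: [-0.0, -0.7, 0.1]
width: 17.7
grasp_force: 30.0
```

Call:
servo_tool:
  deltas:
    - [[2,-24,0],[0,0,0]]
    - [[4,-48,0],[0,0,0]]
    - [[6,-72,0],[0,0,0]]
    - [[8,-96,0],[0,0,0]]
    - [[10,-120,0],[0,0,0]]

```text
t: 8.17
ee_pos: [489.9, 220.9, 224.1]
orientation: [3.141, -0.0, -0.004]
ft_force: [0.5, -0.8, -0.7]
width: 17.7
grasp_force: 30.0
```

Call:
servo_tool:
  deltas:
    - [[2,-24,0],[0,0,0]]
    - [[4,-48,0],[0,0,0]]
    - [[6,-72,0],[0,0,0]]
    - [[8,-96,0],[0,0,0]]
    - [[10,-110,0],[0,0,0]]

```text
t: 8.58
ee_pos: [500.1, 331.8, 224.1]
orientation: [3.141, 0.001, -0.003]
ft_force: [0.2, 0.8, -0.6]
width: 17.9
grasp_force: 30.0
```

Call:
servo_tool:
  deltas:
    - [[0,-10,0],[0,0,0]]
    - [[0,-10,0],[0,0,0]]
    - [[0,-10,0],[0,0,0]]
    - [[0,-10,0],[0,0,0]]

```text
t: 8.92
ee_pos: [500.4, 338.9, 225.3]
orientation: [3.141, -0.001, -0.001]
ft_force: [-0.6, -1.1, -1.4]
width: 17.6
grasp_force: 30.0
```

Run:
```python
from h import *
w=get_image("wrist"); o=ctrl.get_obs(); print(o['t'],o['ee_pos'],R.from_rotvec(o['orientation']).as_matrix().round(3).tolist(),o['qpos'])
np.savez('w2.npz',**{k:w[k] for k in("frame","depth","K","pose")})
cv2.imwrite('pics/w2.png',cv2.resize(w["frame"],(800,600)))
C=cloud(w)
m=(w["depth"]>0)&(C[...,2]>180)&(C[...,0]>o['ee_pos'][0]+45); v,u=np.nonzero(m)
hsv=cv2.cvtColor(w["frame"],cv2.COLOR_BGR2HSV)
red=((hsv[...,0]<5)|(hsv[...,0]>172))&(hsv[...,1]>130)&(hsv[...,2]>70)&(C[...,0]>550)&(C[...,2]>120)
P=C[red]; print('red',len(P),P.min(0).round(),P.max(0).round())
i=P[:,2]>P[:,2].max()-8; print('tip',P[i].mean(0))
ring=(C[...,2]>208)&(C[...,2]<232)&(C[...,0]>o['ee_pos'][0]+45)&(C[...,0]<o['ee_pos'][0]+85)&(abs(C[...,1]-o['ee_pos'][1])<25)&~red
P=C[ring]; print('ring',len(P),P.min(0),P.max(0),P.mean(0))
```

```text
8.9667 [500.55508204 338.78487771 225.48220196] [[1.0, -0.001, -0.001], [-0.001, -1.0, -0.001], [-0.001, 0.001, -1.0]] [ 5.75426832e-01  3.90367870e-01  1.67407231e+00 -2.62263286e-04
  1.07796626e+00  2.14742660e+00]
red 642 [580. 340. 166.] [637. 358. 389.]
tip [580.33385747 339.59761155 388.88753676]
ring 2158 [545.57341858 321.1975944  218.44793932] [579.58515779 358.50798357 224.97668366] [562.65523216 339.60949104 222.4578761 ]
```

View pics/w2.png

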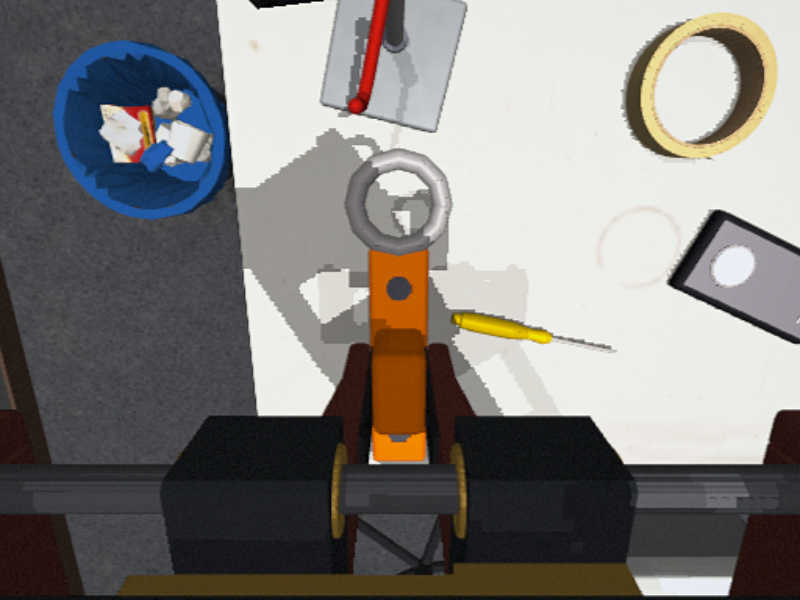

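Run:
```python
from h import *
w=dict(np.load('w2.npz')); C=cloud(w); hsv=cv2.cvtColor(w["frame"],cv2.COLOR_BGR2HSV)
red=((hsv[...,0]<5)|(hsv[...,0]>172))&(hsv[...,1]>130)&(hsv[...,2]>70)
red[75:]=0; red[:,:215]=0; red[:,255:]=0
P=C[red]; ok=(P[:,2]>150)&(P[:,2]<200); P=P[ok]; print(len(P),P.min(0),P.max(0))
i=P[:,2]>190; print('tip',P[i].mean(0),i.sum())
print(atz(w,[228.5-.2,67-.2],195), atz(w,[255.4,129.3],218.5+3.5))
vt,ut=np.nonzero(red); print(ut[vt>58].mean(),vt.max(), [ (v,ut[vt==v].min(),ut[vt==v].max()) for v in range(60,74,2) if (vt==v).any()])
```

```text
636 [592.52254731 343.54845008 166.49219924] [636.5569281  358.24507195 197.67258027]
tip [595.12676802 355.58510624 195.35725742] 84
[[595.4855152  355.07471169 195.        ]] [[561.79993308 339.03251661 222.        ]]
229.4558823529412 72 [(60, np.int64(229), np.int64(236)), (62, np.int64(228), np.int64(236)), (64, np.int64(224), np.int64(235)), (66, np.int64(223), np.int64(235)), (68, np.int64(223), np.int64(232)), (70, np.int64(223), np.int64(231)), (72, np.int64(226), np.int64(229))]
```

Call:
servo_tool:
  deltas:
    - [[17,-8,0],[0,0,0]]
    - [[34,-15.5,0],[0,0,0]]
    - [[34,-15.5,0],[0,0,0]]
    - [[34,-15.5,0],[0,0,0]]
    - [[34,-15.5,0],[0,0,0]]

```text
t: 9.38
ee_pos: [534.1, 354.4, 225.4]
orientation: [3.141, -0.002, -0.002]
ft_force: [-0.3, -0.4, -1.3]
width: 17.7
grasp_force: 30.0
```

Run:
```python
from h import *
w=get_image("wrist"); o=ctrl.get_obs(); print(o['t'],o['ee_pos'])
cv2.imwrite('pics/w3.png',cv2.resize(w["frame"][60:210,160:360],(800,600),interpolation=cv2.INTER_CUBIC))
C=cloud(w); hsv=cv2.cvtColor(w["frame"],cv2.COLOR_BGR2HSV); u=np.arange(512)[None]; v=np.arange(384)[:,None]
red=((hsv[...,0]<5)|(hsv[...,0]>172))&(hsv[...,1]>130)&(hsv[...,2]>70)&(u>215)&(u<300)&(v<190)&(C[...,2]>185)&(C[...,2]<202)
print('tip',red.sum(),C[red].mean(0))
e=o['ee_pos']; ring=(C[...,2]>215)&(C[...,2]<232)&(C[...,0]>e[0]+45)&(C[...,0]<e[0]+85)&(abs(C[...,1]-e[1])<25)
P=C[ring]; print('ring',(P.min(0)+P.max(0))/2,P.max(0)-P.min(0))
```

```text
9.4333 [533.89704232 354.53237128 225.50998143]
tip 77 [596.07748435 355.61890564 194.51708509]
ring [596.06112542 355.37831617 221.80177756] [34.23650585 37.34729755  6.60517792]
```

View pics/w3.png

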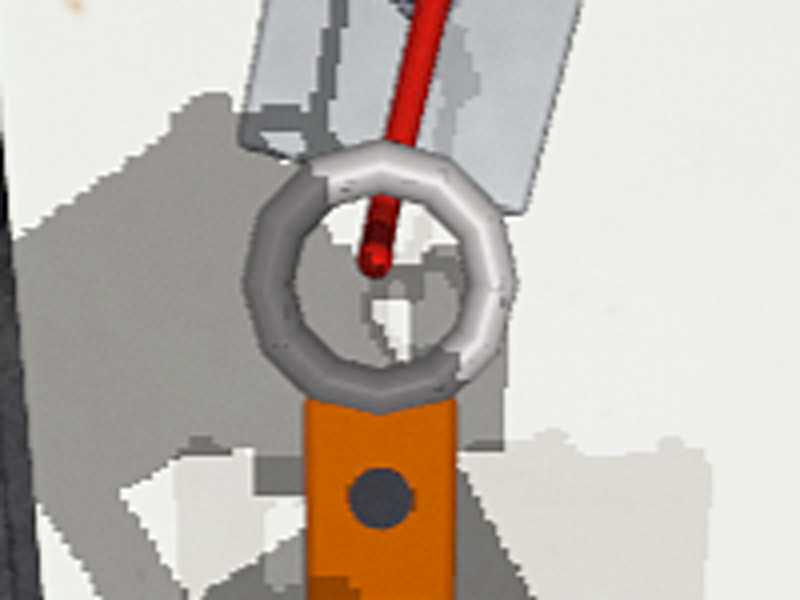

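Call:
servo_tool:
  deltas:
    - [[1,-1,10],[0,0,0]]
    - [[1,-1,20],[0,0,0]]
    - [[1,-1,30],[0,0,0]]
    - [[1,-1,38],[0,0,0]]
    - [[1,-1,44],[0,0,0]]

```text
t: 9.85
ee_pos: [534.9, 356.0, 179.8]
orientation: [3.14, -0.0, -0.003]
ft_force: [0.1, -0.8, -0.4]
width: 17.4
grasp_force: 30.0
```

Call:
servo_tool:
  deltas:
    - [[0,0,0],[0,0,0]]
    - [[0,0,0],[0,0,0]]

```text
t: 10.02
ee_pos: [535.5, 356.4, 181.0]
orientation: [3.141, -0.0, -0.001]
ft_force: [0.1, 0.2, -0.9]
width: 17.7
grasp_force: 30.0
```

Call:
servo_tool:
  deltas:
    - [[0,0,0],[0,0,0]]
    - [[0,0,0],[0,0,0]]
    - [[0,0,0],[0,0,0]]
    - [[0,0,0],[0,0,0]]
    - [[0,0,0],[0,0,0]]
  grip: -1

```text
t: 10.43
ee_pos: [535.9, 356.5, 182.1]
orientation: [-3.141, 0.0, -0.001]
ft_force: [-0.0, -0.2, -0.7]
width: 47.7
grasp_force: 0.0
```

Call:
servo_tool:
  deltas:
    - [[0,0,-5],[0,0,0]]
    - [[0,0,-20],[0,0,0]]
    - [[0,0,-40],[0,0,0]]
    - [[0,0,-60],[0,0,0]]
    - [[-10,0,-70],[0,0,0]]

```text
t: 10.85
ee_pos: [527.6, 357.1, 254.6]
orientation: [-3.139, 0.002, -0.006]
ft_force: [-0.2, 0.4, 0.1]
width: 80.6
grasp_force: 0.0
```

Call:
servo_tool:
  deltas:
    - [[-20,0,0],[0,0,0]]
    - [[-40,0,0],[0,0,0]]
    - [[-60,0,0],[0,0,0]]
    - [[-60,0,0],[0,0,0]]
    - [[-60,0,0],[0,0,0]]

```text
t: 11.27
ee_pos: [464.8, 356.6, 252.0]
orientation: [-3.141, -0.002, -0.0]
ft_force: [0.6, 0.6, 0.6]
width: 87.8
grasp_force: 0.0
```

Run:
```python
from h import *
s=get_image("side"); w=get_image("wrist"); o=ctrl.get_obs(); print(o['t'],o['ee_pos'],o['qpos'])
a=cv2.resize(s["frame"][110:210,190:290],(400,400)); b=cv2.resize(w["frame"][:260,130:390],(400,400)); cv2.imwrite('pics/d.png',np.hstack([a,b]))
C=cloud(s); 
for d in finder.silhouettes("holddown",s)[:3]:
    P=C[d["mask"]]; print(d["score"],np.percentile(P,[5,50,95],axis=0).round().tolist())
```

```text
11.3667 [466.22810949 356.67926917 251.94358299] [ 6.32865330e-01  3.34855409e-01  1.69075726e+00 -1.82665489e-04
  1.11506334e+00  2.20375238e+00]
0.69 [[616.0, 331.0, -181.0], [631.0, 344.0, 107.0], [897.0, 947.0, 170.0]]
```

View pics/d.png

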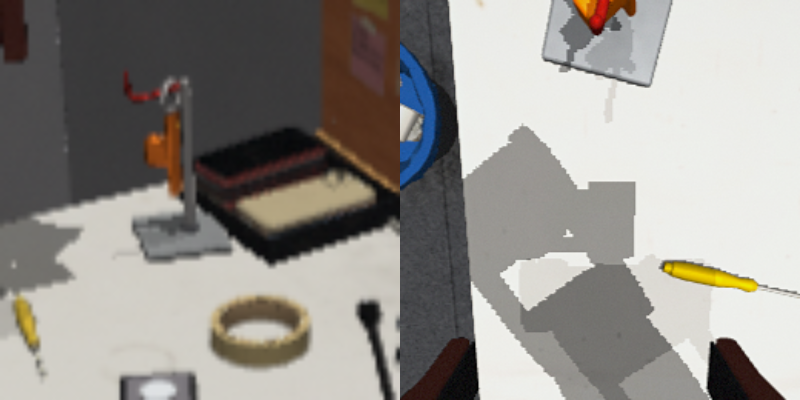

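Run:
```python
from h import *
s=get_image("side"); C=cloud(s); hsv=cv2.cvtColor(s["frame"],cv2.COLOR_BGR2HSV)
u=np.arange(512)[None]; v=np.arange(384)[:,None]; roi=(u>215)&(u<245)&(v>120)&(v<180)
m=roi&(hsv[...,0]>5)&(hsv[...,0]<25)&(hsv[...,1]>150)&(abs(C[...,1]-345)<40)
for y in range(128,165,2):
    x=np.nonzero(m[y])[0]
    if len(x): print(y,x.min(),x.max(),C[y,x[0]].round(),C[y,x[-1]].round())
    else: print(y,[(c,C[y,c].round().tolist(),s["frame"][y,c].tolist()) for c in range(226,240,2) if abs(C[y,c,1]-345)<40])
# intersect rays with plane y=345 for bar ends
np.save('s.npy',s["frame"][115:180,205:250])
```

```text
128 []
130 [(232, [637.0, 346.0, 179.0], [136, 138, 142]), (236, [653.0, 342.0, 177.0], [136, 138, 142])]
132 [(232, [639.0, 350.0, 169.0], [25, 28, 79]), (234, [642.0, 337.0, 173.0], [29, 30, 72]), (236, [653.0, 343.0, 168.0], [83, 84, 85])]
134 [(226, [612.0, 351.0, 166.0], [42, 45, 155]), (228, [617.0, 342.0, 168.0], [33, 33, 74]), (230, [626.0, 341.0, 167.0], [54, 55, 55]), (234, [649.0, 353.0, 157.0], [44, 44, 45]), (236, [646.0, 328.0, 167.0], [81, 82, 83])]
136 [(230, [628.0, 346.0, 155.0], [42, 41, 42]), (236, [651.0, 340.0, 152.0], [81, 82, 85])]
138 233 233 [640. 346. 144.] [640. 346. 144.]
140 232 234 [631. 336. 141.] [648. 354. 130.]
142 232 234 [625. 325. 138.] [646. 350. 123.]
144 227 234 [622. 367. 112.] [644. 347. 116.]
146 226 234 [612. 356. 110.] [641. 341. 110.]
148 226 234 [609. 349. 105.] [641. 342. 100.]
150 227 234 [616. 356.  91.] [639. 338.  93.]
152 232 235 [626. 330.  91.] [641. 333.  86.]
154 233 235 [631. 331.  80.] [642. 336.  75.]
156 233 234 [630. 330.  72.] [634. 329.  71.]
158 233 233 [629. 329.  63.] [629. 329.  63.]
160 [(236, [646.0, 338.0, 46.0], [76, 76, 78]), (238, [657.0, 342.0, 41.0], [92, 95, 97])]
162 [(238, [658.0, 345.0, 30.0], [81, 82, 83])]
164 [(226, [620.0, 383.0, 13.0], [150, 152, 153]), (228, [627.0, 379.0, 13.0], [123, 124, 123]), (230, [636.0, 377.0, 12.0], [123, 124, 122]), (232, [645.0, 378.0, 9.0], [76, 76, 75]), (234, [655.0, 377.0, 7.0], [82, 82, 80]), (236, [644.0, 334.0, 29.0], [72, 73, 74]), (238, [659.0, 347.0, 19.0], [78, 79, 80])]
```

Run:
```python
from h import *
s=get_image("side"); f=s["frame"]; print(ctrl.get_obs()['t'])
n=np.array([.212,.977,0]); p0=np.array([595.5,355,0])
def pl(u,v):
    K=s["K"];P=s["pose"]; d=P[:3,:3]@np.array([(u-K[0,2])/K[0,0],(v-K[1,2])/K[1,1],1]); c=P[:3,3]; t=n@(p0-c)/(n@d); X=c+t*d
    return [round(float(x),1) for x in ((X-p0)@np.array([.977,-.212,0]),X[2])]
for q in [(221.5,129),(234,131),(230,131),(233,138),(233,140),(233,145),(233.5,155),(233,158),(236.5,140),(226.5,147)]: print(q,pl(*q))
cv2.imwrite('pics/e.png',cv2.resize(f[120:165,210:250],(533,600),interpolation=cv2.INTER_NEAREST))
```

```text
11.5167
(221.5, 129) [0.2, 189.4]
(234, 131) [50.8, 174.0]
(230, 131) [34.4, 176.2]
(233, 138) [45.6, 144.0]
(233, 140) [45.2, 135.1]
(233, 145) [44.4, 112.9]
(233.5, 155) [44.8, 67.2]
(233, 158) [42.2, 53.7]
(236.5, 140) [59.8, 133.1]
(226.5, 147) [17.0, 107.8]
```

View pics/e.png

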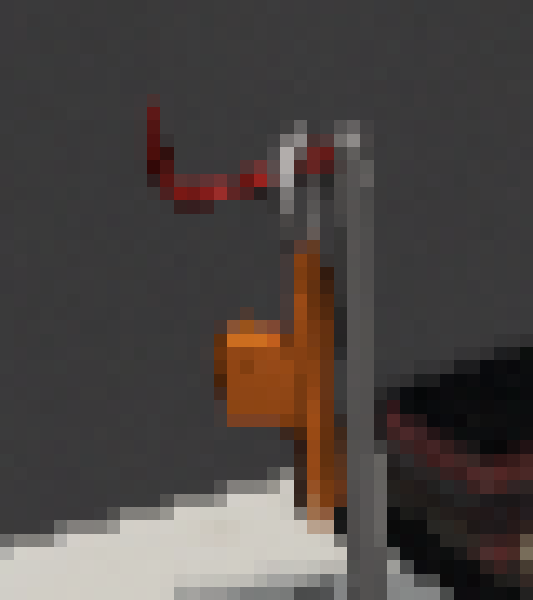

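Call:
servo_tool:
  deltas:
    - [[20,0,-8],[0,0,0]]
    - [[40,0,-15],[0,0,0]]
    - [[55,0,-20],[0,0,0]]
    - [[55,0,-20],[0,0,0]]

```text
t: 11.85
ee_pos: [524.1, 356.6, 272.6]
orientation: [-3.14, 0.003, -0.005]
ft_force: [-0.4, 0.0, -0.5]
width: 87.6
grasp_force: 0.0
```

Run:
```python
from h import *
w=get_image("wrist"); o=ctrl.get_obs(); print(o['t'],o['ee_pos'])
cv2.imwrite('pics/f.png',cv2.resize(w["frame"][0:150,160:360],(800,600),interpolation=cv2.INTER_NEAREST))
np.savez('w4.npz',**{k:w[k] for k in("frame","depth","K","pose")})
C=cloud(w); a=(C-[595.5,355,0])@np.array([[.977,-.212,0],[.212,.977,0],[0,0,1]]).T
m=(w["depth"]>0)&(abs(a[...,1])<28)&(a[...,0]>-15)&(a[...,0]<75)&(a[...,2]>60)
sat=cv2.cvtColor(w["frame"],cv2.COLOR_BGR2HSV)[...,1]; hue=cv2.cvtColor(w["frame"],cv2.COLOR_BGR2HSV)[...,0]
for n,k in(('grey',m&(sat<50)&(a[...,2]>140)),('greyhi',m&(sat<50)&(a[...,2]>168)&(a[...,0]<54)),('orange',m&(sat>120)&(hue>6)&(hue<25)),('red',m&(sat>120)&((hue<5)|(hue>172)))):
  P=a[k]; print(n,len(P), np.percentile(P,[2,25,50,75,98],axis=0).round(1).tolist() if len(P) else '')
```

```text
11.9 [522.24708668 356.30394791 271.664334  ]
grey 714 [[32.0, -13.2, 150.4], [39.9, -4.0, 175.9], [47.0, 1.0, 179.1], [56.5, 5.2, 180.3], [63.8, 15.2, 182.6]]
greyhi 422 [[4.2, -12.8, 169.5], [37.6, -5.3, 176.0], [42.1, 1.9, 179.1], [46.6, 8.1, 180.8], [52.5, 15.2, 183.1]]
orange 408 [[17.7, -12.6, 92.8], [25.0, 3.0, 116.2], [30.3, 6.0, 117.1], [35.6, 9.9, 117.9], [43.2, 16.3, 170.9]]
red 417 [[-1.6, -2.9, 167.1], [9.9, -1.1, 169.9], [23.6, 0.2, 172.2], [36.3, 1.5, 176.0], [53.7, 2.8, 196.4]]
```

View pics/f.png

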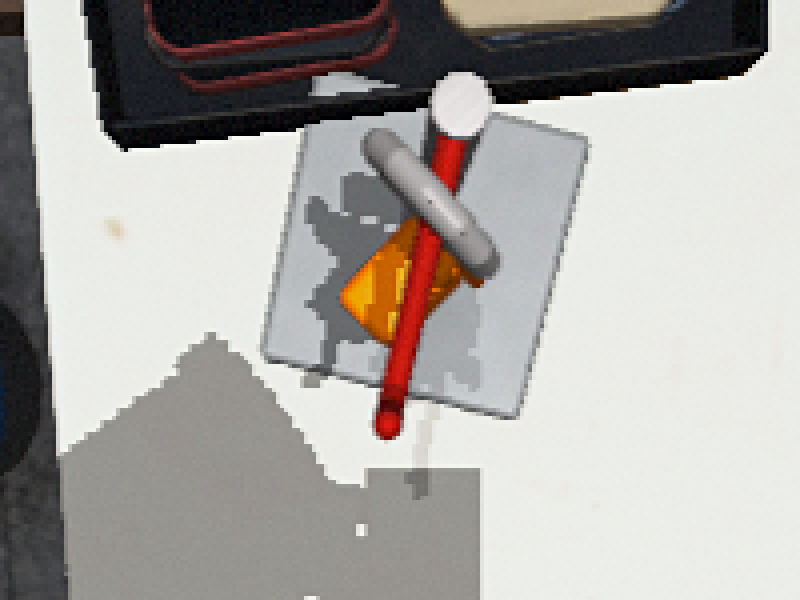

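```bash
python3 -c "
from h import *
route([(470,200,250,-1.75),(460,-60,240,-2.2),(428,-284,190,-2.709)],vs=180)"
```

```text
start yaw -1.573
[-52. 156.  22.] [-0.001 -0.001  0.177] -> world [470. 200. 250.]
[ 18. 129.   5.] [0.001 0.    0.225] -> world [465.  70. 245.]
[ 47. 122.   5.] [-0.     0.     0.225] -> world [460. -60. 240.]
[ 53. 100.  25.] [-0.     0.     0.255] -> world [ 444. -172.  215.]
[76. 83. 24.] [-0.     0.     0.254] -> world [ 428. -284.  190.]
```

Call:
servo_tool:
  deltas:
    - [[-12,35,5],[0,0,0.04]]
    - [[-24,70,10],[0,0,0.08]]
    - [[-36,105,15],[0,0,0.12]]
    - [[-48,140,20],[0,0,0.16]]
    - [[-52,156,22],[0,0,0.177]]

```text
t: 12.32
ee_pos: [464.9, 197.1, 248.1]
orientation: [3.126, -0.282, -0.006]
ft_force: [-0.4, -0.4, -0.6]
width: 88.0
grasp_force: 0.0
```

Call:
servo_tool:
  deltas:
    - [[4,26,1],[0,0,0.045]]
    - [[7,52,2],[0,0,0.09]]
    - [[11,78,3],[0,0,0.135]]
    - [[15,104,4],[0,0,0.18]]
    - [[18,129,5],[0,0,0.225]]

```text
t: 12.73
ee_pos: [462.4, 69.2, 244.2]
orientation: [3.077, -0.631, -0.002]
ft_force: [0.9, -0.3, 0.4]
width: 88.0
grasp_force: 0.0
```

Call:
servo_tool:
  deltas:
    - [[9,24,1],[0,0,0.045]]
    - [[19,49,2],[0,0,0.09]]
    - [[28,73,3],[0,0,0.135]]
    - [[38,98,4],[0,0,0.18]]
    - [[47,122,5],[0,0,0.225]]

```text
t: 13.15
ee_pos: [458.0, -61.2, 239.2]
orientation: [2.987, -0.972, -0.002]
ft_force: [0.8, 0.3, 1.5]
width: 87.9
grasp_force: 0.0
```

Call:
servo_tool:
  deltas:
    - [[10,20,5],[0,0,0.05]]
    - [[21,40,10],[0,0,0.1]]
    - [[32,60,15],[0,0,0.15]]
    - [[42,80,20],[0,0,0.2]]
    - [[53,100,25],[0,0,0.255]]

```text
t: 13.57
ee_pos: [442.1, -172.8, 214.0]
orientation: [-2.839, 1.345, 0.002]
ft_force: [0.4, 0.8, -0.7]
width: 87.5
grasp_force: 0.0
```

Call:
servo_tool:
  deltas:
    - [[15,17,5],[0,0,0.05]]
    - [[30,34,10],[0,0,0.1]]
    - [[46,50,15],[0,0,0.15]]
    - [[61,67,20],[0,0,0.2]]
    - [[76,83,24],[0,0,0.254]]

```text
t: 13.98
ee_pos: [426.4, -284.0, 189.8]
orientation: [-2.646, 1.694, 0.002]
ft_force: [0.9, 0.2, 0.2]
width: 88.1
grasp_force: 0.0
```

Call:
servo_tool:
  deltas:
    - [[0,0,0],[0,0,0]]
    - [[0,0,0],[0,0,0]]

```text
t: 14.15
ee_pos: [426.6, -283.7, 190.0]
orientation: [-2.647, 1.692, 0.003]
ft_force: [-0.3, 0.9, -0.2]
width: 87.9
grasp_force: 0.0
```

Run:
```python
from h import *
w=get_image("wrist"); o=ctrl.get_obs(); print(o['t'],o['ee_pos'],o['qpos'])
cv2.imwrite('pics/g.png',cv2.resize(w["frame"],(800,600)))
C=cloud(w); z=C[...,2]
m=(w["depth"]>0)&(z>25)&(z<45)&(np.hypot(C[...,0]-428,C[...,1]+284)<80); print(np.percentile(z[m],[5,50,95]))
print('depth',m.sum(),cv2.minAreaRect(C[m][:,:2].astype(np.float32)))
for s in finder.silhouettes("slide",w)[:3]:
    k=s["mask"]&(w["depth"]>0); print(s["score"],s["rect"],np.median(z[k])); 
    k8=s["mask"].astype(np.uint8); ct=max(cv2.findContours(k8,0,2)[0],key=cv2.contourArea).reshape(-1,2); print(cv2.minAreaRect(atz(w,ct,33)[:,:2].astype(np.float32)))
```

```text
14.2 [ 426.83704227 -283.05666776  190.20759186] [-6.08983065e-01  3.03085012e-01  1.90258947e+00  3.74711908e-04
  9.37514620e-01  2.09767540e+00]
[33.33130514 34.53869852 35.7819845 ]
depth 2668 ((430.6153869628906, -283.3292541503906), (35.94519805908203, 90.48330688476562), 28.348112106323242)
0.96 [0.8057, 0.0734, 0.0805, 0.1469] 5.343789718583423
((350.3995056152344, -479.2328186035156), (27.512115478515625, 53.08484649658203), 53.37065505981445)
0.94 [0.6732, 0.2668, 0.0715, 0.1857] 5.347121389941549
((370.3857421875, -386.37030029296875), (25.91602897644043, 63.765785217285156), 37.01864242553711)
```

View pics/g.png

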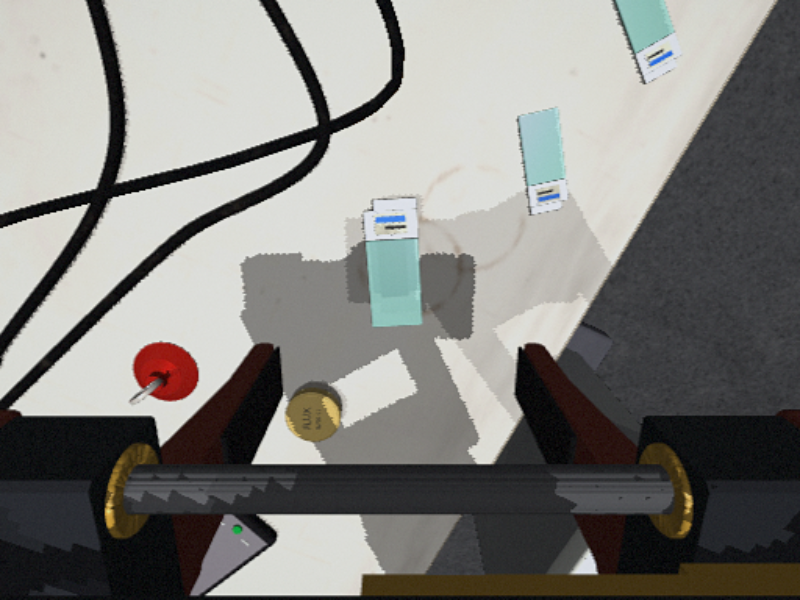

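```bash
python3 -c "
from h import *
route([(430.6,-283.3,60,-2.647),(430.6,-283.3,13,-2.647)],vs=180)"
```

```text
start yaw -2.706
[  2.  -3. 130.] [ 0.     0.001 -0.059] -> world [ 431. -283.   60.]
[ 0.  0. 47.] [ 0.  0. -0.] -> world [ 431. -283.   13.]
```

Call:
servo_tool:
  deltas:
    - [[2,-3.4,30],[0,0,-0.059]]
    - [[2,-3.4,60],[0,0,-0.059]]
    - [[2,-3.4,90],[0,0,-0.059]]
    - [[2,-3.4,115],[0,0,-0.059]]
    - [[2,-3.4,130],[0,0,-0.059]]

```text
t: 14.67
ee_pos: [430.5, -282.0, 58.6]
orientation: [-2.698, 1.608, 0.005]
ft_force: [-0.7, -0.3, 0.5]
width: 87.6
grasp_force: 0.0
```

Call:
servo_tool:
  deltas:
    - [[0,0,10],[0,0,0]]
    - [[0,0,22],[0,0,0]]
    - [[0,0,34],[0,0,0]]
    - [[0,0,42],[0,0,0]]
    - [[0,0,47],[0,0,0]]
  grip: -0.2

```text
t: 15.08
ee_pos: [431.5, -284.0, 13.0]
orientation: [-2.697, 1.611, 0.0]
ft_force: [-1.0, -0.4, -0.4]
width: 58.2
grasp_force: 0.0
```

Call:
servo_tool:
  deltas:
    - [[0,0,0],[0,0,0]]
    - [[0,0,0],[0,0,0]]
    - [[0,0,0],[0,0,0]]

```text
t: 15.33
ee_pos: [431.8, -284.5, 14.2]
orientation: [2.697, -1.612, 0.001]
ft_force: [0.3, 0.3, -0.5]
width: 52.8
grasp_force: 0.0
```

Call:
servo_tool:
  deltas:
    - [[0,0,1],[0,0,0]]
    - [[0,0,1],[0,0,0]]
    - [[0,0,1],[0,0,0]]
    - [[0,0,1],[0,0,0]]
    - [[0,0,1],[0,0,0]]
  grip: 1

```text
t: 15.75
ee_pos: [431.6, -284.4, 13.0]
orientation: [2.697, -1.611, 0.001]
ft_force: [-1.4, 0.5, 3.4]
width: 35.6
grasp_force: 30.0
```

Call:
servo_tool:
  deltas:
    - [[0,0,0],[0,0,0]]
    - [[0,0,0],[0,0,0]]
    - [[0,0,0],[0,0,0]]

```text
t: 16.0
ee_pos: [431.6, -284.4, 13.0]
orientation: [2.697, -1.611, 0.001]
ft_force: [-0.8, 0.2, 6.8]
width: 35.6
grasp_force: 30.0
```

Call:
servo_tool:
  deltas:
    - [[0,0,-4],[0,0,0]]
    - [[0,0,-12],[0,0,0]]
    - [[0,0,-24],[0,0,0]]
    - [[0,0,-36],[0,0,0]]
    - [[0,0,-46],[0,0,0]]

```text
t: 16.42
ee_pos: [431.9, -284.5, 60.4]
orientation: [2.697, -1.611, 0.002]
ft_force: [-0.3, -0.3, -0.1]
width: 35.4
grasp_force: 30.0
```

```bash
cat > sl.py <<'E'
from h import *
def slide():
    w=get_image("wrist"); o=ctrl.get_obs(); e=np.array(o['ee_pos']); print(o['t'],e,o['width'],o['grasp_force'])
    M=R.from_rotvec(o['orientation']).as_matrix(); C=cloud(w); L=(C-e)@M   # tool frame
    m=(w["depth"]>0)&(abs(L[...,2]+18)<14)&(abs(L[...,0])<70)&(abs(L[...,1])<16.5)
    P=L[m]; A=np.c_[P[:,0],P[:,1],np.ones(len(P))]; c,*_=np.linalg.lstsq(A,P[:,2],rcond=None)
    print('n',len(P),'x range',np.percentile(P[:,0],[.5,99.5]).round(1),'plane tilt',c.round(3))
    return w,o,M,C,L,m
E
python3 - <<'E'
from sl import *
slide(); tp=get_image("top"); s=get_image("side")
for im in(tp,s):
  for d in finder.silhouettes("pad",im)[:2]:
    P=cloud(im)[d["mask"]]; P=P[(P[:,2]>5)&(P[:,2]<25)]; print(d["score"],len(P)and cv2.minAreaRect(P[:,:2].astype(np.float32)))
route([(435,-270,130,-2.647),(455,-120,130,-2.0),(474,38,130,-.42)],vs=140,vr=.5)
E
```

```text
16.4667 [ 432.79427538 -285.12613452   61.92278846] 35.60956085781246 29.999927580356598
n 7914 x range [-27.3  42.5] plane tilt [ 2.0000e-03 -2.0000e-03 -2.0024e+01]
0.81 ((475.142333984375, 40.08681869506836), (131.62680053710938, 71.33460235595703), 65.39865112304688)
0.62 ((473.6222839355469, 37.78086853027344), (133.15821838378906, 67.9195785522461), 65.67045593261719)
start yaw -2.648
[-11. -10. -71.] [-0.    -0.    -0.001] -> world [ 435. -270.  130.]
[-61. -44.  -0.] [-0.    -0.    -0.323] -> world [ 445. -195.  130.]
[-44. -62.  -0.] [ 0.    -0.    -0.324] -> world [ 455. -120.  130.]
[-12. -38.  -0.] [ 0.    -0.    -0.395] -> world [460. -80. 130.]
[  3. -40.  -0.] [ 0.    -0.    -0.395] -> world [465. -41. 130.]
[ 18. -35.  -0.] [ 0.    -0.    -0.395] -> world [469.  -1. 130.]
[ 31. -25.  -0.] [ 0.     0.    -0.395] -> world [474.  38. 130.]
```

Call:
servo_tool:
  deltas:
    - [[-2,-2,-15],[0,0,0]]
    - [[-4,-4,-30],[0,0,0]]
    - [[-6,-6,-45],[0,0,0]]
    - [[-9,-8,-60],[0,0,0]]
    - [[-11,-10,-71],[0,0,0]]

```text
t: 17.08
ee_pos: [434.9, -269.5, 130.1]
orientation: [-2.697, 1.611, 0.001]
ft_force: [0.4, 0.8, -0.7]
width: 35.6
grasp_force: 30.0
```

Call:
servo_tool:
  deltas:
    - [[-12,-9,0],[0,0,-0.065]]
    - [[-24,-18,0],[0,0,-0.13]]
    - [[-37,-26,0],[0,0,-0.195]]
    - [[-49,-35,0],[0,0,-0.26]]
    - [[-61,-44,0],[0,0,-0.323]]

```text
t: 17.5
ee_pos: [444.6, -194.4, 129.3]
orientation: [-2.923, 1.152, 0.002]
ft_force: [0.1, -0.6, 0.0]
width: 35.5
grasp_force: 30.0
```

Call:
servo_tool:
  deltas:
    - [[-9,-12,0],[0,0,-0.065]]
    - [[-18,-25,0],[0,0,-0.13]]
    - [[-26,-37,0],[0,0,-0.195]]
    - [[-35,-50,0],[0,0,-0.26]]
    - [[-44,-62,0],[0,0,-0.324]]

```text
t: 17.92
ee_pos: [455.1, -119.0, 129.3]
orientation: [-3.07, 0.666, 0.001]
ft_force: [0.1, 0.3, 0.7]
width: 35.5
grasp_force: 30.0
```

Call:
servo_tool:
  deltas:
    - [[-2,-8,0],[0,0,-0.08]]
    - [[-5,-15,0],[0,0,-0.16]]
    - [[-7,-23,0],[0,0,-0.24]]
    - [[-10,-30,0],[0,0,-0.32]]
    - [[-12,-38,0],[0,0,-0.395]]

```text
t: 18.33
ee_pos: [459.7, -79.8, 129.2]
orientation: [-3.141, 0.049, 0.002]
ft_force: [-0.7, -0.3, -0.3]
width: 35.0
grasp_force: 30.0
```

Call:
servo_tool:
  deltas:
    - [[1,-8,0],[0,0,-0.08]]
    - [[1,-16,0],[0,0,-0.16]]
    - [[2,-24,0],[0,0,-0.24]]
    - [[2,-32,0],[0,0,-0.32]]
    - [[3,-40,0],[0,0,-0.395]]

```text
t: 18.75
ee_pos: [464.2, -40.0, 129.2]
orientation: [-3.089, -0.568, 0.002]
ft_force: [-0.2, -0.4, -1.2]
width: 35.5
grasp_force: 30.0
```

Call:
servo_tool:
  deltas:
    - [[4,-7,0],[0,0,-0.08]]
    - [[7,-14,0],[0,0,-0.16]]
    - [[11,-21,0],[0,0,-0.24]]
    - [[14,-28,0],[0,0,-0.32]]
    - [[18,-35,0],[0,0,-0.395]]

```text
t: 19.17
ee_pos: [468.7, -1.0, 129.2]
orientation: [-2.918, -1.163, 0.002]
ft_force: [-0.1, -0.1, 0.4]
width: 35.5
grasp_force: 30.0
```

Call:
servo_tool:
  deltas:
    - [[6,-5,0],[0,0,-0.08]]
    - [[12,-10,0],[0,0,-0.16]]
    - [[18,-15,0],[0,0,-0.24]]
    - [[25,-20,0],[0,0,-0.32]]
    - [[31,-25,0],[0,0,-0.395]]

```text
t: 19.58
ee_pos: [474.4, 38.5, 129.2]
orientation: [-2.633, -1.713, 0.001]
ft_force: [0.0, -0.6, 0.3]
width: 35.6
grasp_force: 30.0
```

Run:
```python
from sl import *
w,o,M,C,L,m=slide(); print(o['qpos'])
g=(w["depth"]>0)&(abs(C[...,2]-15)<5)&(np.hypot(C[...,0]-474,C[...,1]-38)<80)
print('pad visible',g.sum(),cv2.minAreaRect(C[g][:,:2].astype(np.float32)))
b=w["frame"].min(2)>200; k=g&b; print('window',k.sum(),C[k].mean(0) if k.any() else '', (C[k].min(0)+C[k].max(0))/2 if k.any() else '')
route([(475.2,40.4,90,-.428),(475.2,40.4,46,-.428)],vs=180)
```

```text
19.6333 [474.58300952  39.32786647 129.30052829] 35.360566509225045 30.000283420085907
n 7951 x range [-25.9  43.7] plane tilt [  0.     -0.    -21.592]
[5.74827783e-02 3.52193775e-01 2.01913683e+00 4.52257651e-04
 7.70941535e-01 4.69701321e-01]
pad visible 4834 ((486.94097900390625, 68.40312957763672), (69.93656158447266, 70.0829849243164), 66.05780029296875)
window 0  
start yaw -0.413
[ 1.  0. 39.] [-0.001  0.     0.015] -> world [475.  40.  90.]
[ 0.  0. 44.] [0. 0. 0.] -> world [475.  40.  46.]
```

Call:
servo_tool:
  deltas:
    - [[1,0,12],[0,0,0.01]]
    - [[1,0,26],[0,0,0.01]]
    - [[1,0,42],[0,0,0.01]]
    - [[1,0,55],[0,0,0.01]]
    - [[1,0,65],[0,0,0.01]]

```text
t: 20.05
ee_pos: [474.3, 38.8, 63.4]
orientation: [-2.646, -1.693, 0.002]
ft_force: [-0.9, 0.9, -0.4]
width: 35.8
grasp_force: 30.0
```

Call:
servo_tool:
  deltas:
    - [[0,0,8],[0,0,0]]
    - [[0,0,14],[0,0,0]]
    - [[0,0,18],[0,0,0]]
    - [[0,0,18],[0,0,0]]
    - [[0,0,18],[0,0,0]]

```text
t: 20.47
ee_pos: [475.2, 38.9, 46.8]
orientation: [2.645, 1.695, 0.0]
ft_force: [-0.7, -1.2, 0.0]
width: 35.6
grasp_force: 30.0
```

Call:
servo_tool:
  deltas:
    - [[0,0,0],[0,0,0]]
    - [[0,0,0],[0,0,0]]
    - [[0,0,0],[0,0,0]]
    - [[0,0,0],[0,0,0]]
    - [[0,0,0],[0,0,0]]

```text
t: 20.88
ee_pos: [475.2, 39.0, 46.9]
orientation: [2.645, 1.695, 0.001]
ft_force: [-0.7, -1.0, -0.4]
width: 34.9
grasp_force: 30.0
```

Run:
```python
from sl import *
w,o,M,C,L,m=slide(); s=get_image("side"); t=get_image("top")
a=cv2.resize(w["frame"][30:330,100:412],(416,400)); b=cv2.resize(s["frame"][110:230,190:290],(333,400))
cv2.imwrite('pics/z.png',np.hstack([a,b]))
P=C[m]; e=np.array(o['ee_pos']); print('slide top z',np.median(P[:,2]),'centre',(e+M@[-1.5,0,-17.5]).round(1),'label',(e+M@[30,0,-17.5]).round(1),'clear',(e+M@[-33,0,-17.5]).round(1))
px=np.array([.412,.911]); c=np.array([474.6,39.8]); print('pad win',c+31.5*px,'dark',c-31.5*px)
```

```text
20.9333 [475.16832385  38.9480325   46.8663447 ] 35.307022043561055 29.999897181987762
n 7963 x range [-25.2  44.5] plane tilt [ 1.0000e-03 -1.0000e-03 -2.1691e+01]
slide top z 68.5624033121392 centre [474.5  37.6  64.4] label [487.7  66.2  64.4] clear [461.4   9.   64.4]
pad win [487.578   68.4965] dark [461.622   11.1035]
```

View pics/z.png

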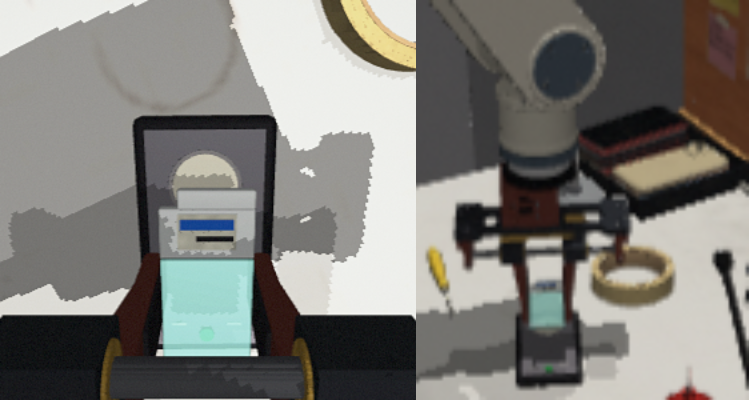

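```bash
python3 -c "
from h import *
print(close_job())"
```

```text
the job is handed in; nothing more can be done
None
```

The job is handed in, with no verdict shown: the hold-down hangs on the hook about 26 mm from the seat point (limit 35 mm; last checked before I picked up the slide, because the arm hid it at the end), and the slide is held level and label up about 50 mm above the light pad, within about 3 mm of lined up.

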